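# Hand-wind the tube sampler's rack carriage out with its loose crank

## Task

The power of the tube sampler has failed with its rack carriage still inside: take the loose hand crank, fit it fully down on the square shaft end on the sampler's top (the shaft's angle is not known, so feel for the square with light pressure), and wind the carriage out by the crank's handle, clockwise as seen from above, until it comes up against its end stop. Keep the crank fully on the shaft all the way, and do not ram, pry or force anything. Then lift the crank off and stand it fully down on its parking post, let go, and leave everything else where it stands.

Things in the scene. Friction and masses are not known exactly. Their poses are not given: they have to be found in the camera images.
- sampler: fixed bench-top box, 200 x 190 x 125 mm (x, y, z), white cover, grey sides, dark little display; origin: centre of its underside; its front, with the carriage mouth, faces its -x; its flat top is at z = 125 mm. On the top stand the square shaft end (right of the middle as seen from the front) and the round parking post (left), 92 mm apart
- drive_seat (a point): on the sampler: centre of the 48 mm flange round the square shaft end, at flange-top height (131 mm up), where the crank's underside rests when fully down. The shaft is 12 mm square and stands 17 mm above this point. It turns about the vertical; its angle is NOT given (it differs each time). Turning it takes about 0.2 N m, 4 N at the crank's handle
- post_seat (a point): on the sampler: centre of the 36 mm flange of the parking post, at flange-top height, where the underside of the parked crank rests. The post is round, 10 mm thick, with a conical tip, and stands 16 mm above this point; the crank goes on it at any angle
- crank: loose steel hand crank, about 0.29 kg, standing on its hub on the worktop beside the sampler; origin: centre of the hub's underside; z up, x along the arm towards the handle. Hub 28 x 28 x 41 mm; the arm, 16 mm wide and 7 mm thick, lies on top of it (41 to 47 mm up)
- crank_hub (a point): on the crank: in the hub's axis, 20 mm above its underside. The hub's two free flats (28 mm apart, facing the crank's +y and -y) can be gripped below the arm. In the underside is a square socket, 13.5 mm wide, 20 mm deep, with sides parallel to the hub's: it goes on the shaft in any of four angles
- crank_grip (a point): on the crank: middle of the black handle's axis, 67 mm above the hub's underside and 54 mm from the hub's axis. The handle is upright, round, 18 mm thick, 37 mm tall (49 to 86 mm up), and spins freely on the arm, so it can be held without turning the wrist while the crank goes round
- carriage (a joint): how far the carriage (a grey tray with three stoppered tubes, coming out of the mouth) is wound out, in m; 0 to 0.004 at the start, 0.016 more per clockwise turn of the shaft, about 0.05 at the end of its travel (some 3 turns). There an end stop holds it, felt through the springy drive: the handle's load rises by about 1 N for every 3 degrees of further turning, and it turns back a little when let go
- oil_bottle: bystander: brown dropper bottle with a black cap, 34 mm wide, 78 mm tall; origin under its centre
- marker: bystander: black marker lying on the worktop, 144 mm long, 12 mm thick; origin under its centre
- slide_case: bystander: green flat slide box, 165 x 86 x 34 mm; origin under its centre
- bench_timer: bystander: white dial timer on a foot, 104 mm tall; origin under its centre
- vial: bystander: white vial with a red cap, 19 mm wide, 90 mm tall; origin under its centre
Mind the look-alikes: they are no part of the job. Several things look just like the crank: the one meant starts nearest to the robot's base.

How it is judged:
By the outcome, as a careful person would: the job done as asked, in the order asked, and still so for the second after the job is handed in, with the robot touching nothing.
It also fails if it takes over 72 s, if anything falls off the work surface, if the arm or the gripper's body presses on something with over 40 N, if the wrist force passes 120 N, or if a joint passes its speed limit or range.

## Robot

A 7-joint arm with a two-finger parallel gripper is mounted at the origin on a cart in front of the work surface, level with it; the furniture and walls round the work are solid. World frame = base frame: x ahead of the robot, y to its left, z up, the work surface at z = 0. Lengths are in m, angles in rad, forces in N, time in s.
With the tool pointing down it reaches from about 0.4 to 0.85 m from the base axis. Payload 10.4 kg.
Tool frame: the origin (TCP) lies on the mounting face of the last link; the fingertips stand 173 mm ahead of it and the grasp point (between the pads) lies 155 mm ahead of it (ctrl.tip_reach is the distance from the TCP to the fingertips, in m); z points along the fingers, y is the line along which they close (so a half turn about z gives the same grasp; the last joint's range is limited). The gripper opens to 85 mm and grips with 20 to 120 N. Pads are 22 mm wide; open, the fingers measure 114 mm over their backs; the gripper's body (76 mm by 85 mm) begins 54 mm behind the grasp point. The pads swing forward as they close: fully open they stand 13 mm farther back than shut.
Start: joints at [-1.18, 0.332, -0.065, 1.46, 0.022, 1.35, -0.088], TCP at [0.251, 0.572, 0.405] pointing down, gripper open.
Joint ranges: [-2.6, 2.6], [-0.5, 2.12], [-1.47, 1.34], [0.16, 2.42], [-1.27, 4.41], [0.06, 2.06], [-2.6, 2.6]. Speed limits (rad/s): [2.22, 2.22, 2.79, 2.79, 3.14, 3.14, 3.14].

## Interface

Orientations are given as a 3x3 rotation matrix whose columns are the frame's x, y, z axes.
In Python, from station import ctrl gives the robot as it stands.
- The arm moves only by the shell command python3 -m jog 'ROWS' [FORCE]. ROWS is JSON, a list of rows, each an object of numbers: "ax", "ay", "az": the turn, a rotation vector about the tool's x, y, z in degrees; "dx", "dy", "dz": the shift along the tool's x, y, z in mm; "claw": the closure in counts, from 0 (fully open) to 255 (shut). In form: [{"ax": .., "ay": .., "az": .., "dx": .., "dy": .., "dz": .., "claw": ..}, ...]. A call has exactly 8 rows; each row shifts and turns the commanded pose from where the row before left it, along the tool's axes as they then stand; what a row does not reach is not made up. A row lasts 1/8 s, in which the tool goes at most 62.5 mm and 10.7 degrees, less where a joint would pass 70% of its speed; a pose out of reach is approached as far as the arm can. A call with a gripper value outside its range is refused whole. The fingers move at their own pace and stop on an object; FORCE is the grip in N (left out, the last holds). Time passes only in rows, so rows that do not move let the fingers close, or fill a call up. It gives the time, the measured TCP pose, the force, the opening and the grip force at its end, in the units of the state.
- ctrl.observe(): the state, without advancing time (a new reading comes with each control period).
- ctrl.snapshot(name): name is "scene" or "top" or "wrist"; returns (picture, depth): 400x640x3 uint8, red, green, blue; 400x640 float32, m along the optical axis (not along the pixel's ray), 0 where there is no reading.
- ctrl.calibration(name): a dict with "intrinsics" (3x3 intrinsics, pixels), "R" (3x3) and "t" (3): a world point X has camera coordinates R X + t. Camera axes: x right, y down, z forward; pixel columns grow to the right and rows downward; lengths in m; the calibration is good to about 2 mm. A picture is of the moment at which its call begins: read the wrist's pose just before it. calibration takes no time and is no camera call; for the wrist camera it gives the pose at the moment of the call.
- ctrl.close_job(): hands the job in; it is judged then, once.
The state is a dict: "clock": time; "joint_positions": joint angles; "qd": joint speeds; "joint_efforts": joint torques, N m; "position": TCP position; "orientation": TCP orientation; "ft_force": force on the tool from outside, world axes, zero at the start; "torque": the same for the moment, N m; "gripper_width": finger opening in m; "finger_force": force on a finger pad.
Only numpy, scipy, OpenCV 4.12 (cv2) and the standard library are available. Lean on these libraries where they do the work, as an engineer would, in place of code of your own. Each camera call takes 0.05 s, during which the arm holds its last target. There are 200 camera calls.

## Working session

There is one attempt and no reset: what is moved stays moved. The work goes in short steps, Python scripts to look and compute and a shell command to move; the robot and the scene stay as the last step left them, time stands still between calls to the robot, and variables do not carry over. Pictures are saved under pics/ and viewed, at most 10 in all, crops included, and the job is handed in when it is done.

```bash
ls; mkdir -p pics; cat > h.py <<'E'
import numpy as np, cv2
from station import ctrl
def snap(n,f):
    p,d=ctrl.snapshot(n); c=ctrl.calibration(n); np.savez(''+f+'.npz',p=p,d=d,K=c['intrinsics'],R=c['R'],t=c['t'])
    cv2.imwrite('pics/'+f+'.png',p[:,:,::-1]); return p,d
def pt(f,u,v,z=None):
    a=np.load(''+f+'.npz'); r=np.linalg.inv(a['K'])@[u,v,1]; R=a['R'];t=a['t']
    if z is None: return R.T@(r*a['d'][int(round(v)),int(round(u))]-t)
    o=-R.T@t; w=R.T@r; return o+w*(z-o[2])/w[2]
def st():
    s=ctrl.observe(); 
    print('t',round(s['clock'],2),'p',np.round(s['position'],4),'F',np.round(s['ft_force'],1),'T',np.round(s['torque'],2),'w',round(s['gripper_width'],4),'ff',np.round(s['finger_force'],1)); return s
E
python3 - <<'E'
from h import *
s=st();print(np.round(s['orientation'],3),ctrl.tip_reach)
a,_=snap('scene','s1');b,_=snap('top','t1')
cv2.imwrite('pics/both.png',np.vstack([a,b])[:,:,::-1][:, :])
E
```

```text
pics
t 0.0 p [0.2513 0.5721 0.4039] F [ 0.2 -1.7 -0.9] T [-0.    0.03  0.04] w 0.0858 ff 0.0
[[-0.916  0.402 -0.001]
 [ 0.402  0.916 -0.001]
 [-0.    -0.001 -1.   ]] 0.1734
```

View pics/t1.png

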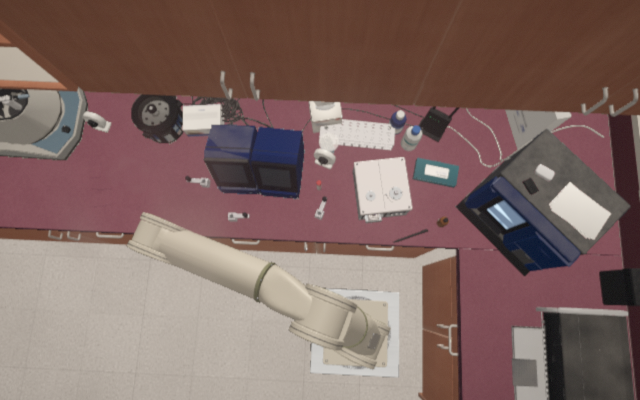

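View pics/s1.png

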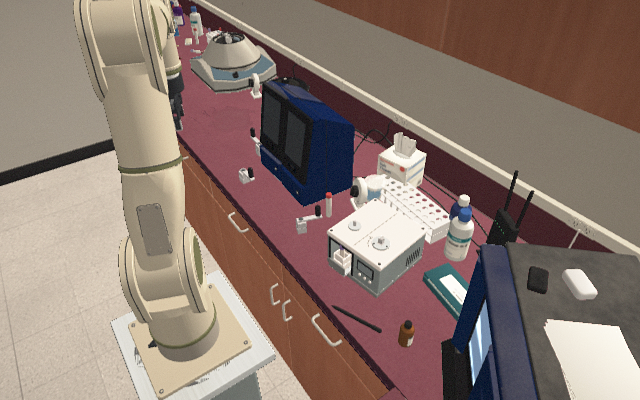

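The top view shows the sampler around (382,187), with the shaft at (396,193) and the post at (370,196). The nearest crank has its hub near (319,213) and its handle near (323,200). I'll enlarge that area.

```bash
python3 - <<'E'
from h import *
a=np.load('t1.npz');c=a['p'][150:230,300:420,::-1]
cv2.imwrite('pics/t1c.png',cv2.resize(c,None,fx=6.5,fy=6.5,interpolation=cv2.INTER_CUBIC))
for n,u,v,z in [('hub',319,213,.047),('handle',323,200,.086),('shaft',396,193,.148),('post',370,196,.14),('top',382,180,.125),('table',300,220,0)]:
    print(n,pt('t1',u,v).round(3),pt('t1',u,v,z).round(3))
E
```

```text
hub [0.427 0.151 0.049] [0.427 0.151 0.047]
handle [0.473 0.138 0.071] [0.47  0.138 0.086]
shaft [ 0.495 -0.124  0.148] [ 0.495 -0.123  0.148]
post [ 0.482 -0.031  0.136] [ 0.481 -0.031  0.14 ]
top [ 0.545 -0.074  0.131] [ 0.547 -0.075  0.125]
table [0.404 0.224 0.006] [0.405 0.224 0.   ]
```

View pics/t1c.png

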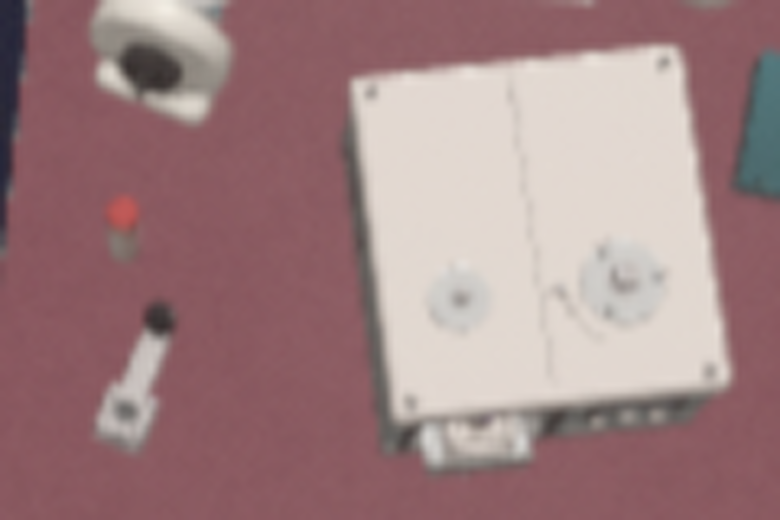

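```bash
cat >> h.py <<'E'
def goal(x,y,z,yaw=None):
    "tool-frame shift (mm) to TCP xyz; yaw = wanted angle (deg) of tool y line in world"
    s=st(); R=s['orientation']; print('shift tool mm',np.round(R.T@(np.array([x,y,z])-s['position'])*1e3,1))
    cy=np.degrees(np.arctan2(R[1,1],R[0,1])); print('yaw of tool y',cy.round(2),'tilt',np.round(R[:2,2],4))
    if yaw is not None: print('az',-((yaw-cy+90)%180-90))
E
python3 - <<'E'
from h import *
print('hub',pt('t1',319.5,213.4,.047),'han',pt('t1',324.5,198.9,.086),'vial',pt('t1',319,182.8,.09),'shaft',pt('t1',395.8,192.8,.148),'post',pt('t1',370.8,196,.147))
goal(.44,.13,.405)
E
```

```text
hub [0.42588476 0.14922591 0.047     ] han [0.47446867 0.13269082 0.086     ] vial [0.53422483 0.15599393 0.09      ] shaft [ 0.49551053 -0.12276247  0.148     ] post [ 0.47982388 -0.0332797   0.147     ]
t 0.1 p [0.2513 0.5721 0.404 ] F [-0.3 -0.1  0.1] T [-0.03 -0.04 -0.06] w 0.0857 ff 0.0
shift tool mm [-350.6 -328.9   -0.6]
yaw of tool y 66.29 tilt [-0.0005 -0.0012]
```

```bash
python3 -m jog '[{"dx":-40,"dy":-38},{"dx":-45,"dy":-42},{"dx":-45,"dy":-42},{"dx":-45,"dy":-42},{"dx":-45,"dy":-42},{"dx":-45,"dy":-42},{"dx":-45,"dy":-42},{"dx":-40,"dy":-39}]'; python3 - <<'E'
from h import *
goal(.44,.13,.405)
snap('wrist','w1'); st()
E
```

```text
t 0.1 p [0.2513 0.5721 0.404 ] F [-0.3 -0.1  0.1] T [-0.03 -0.04 -0.06] w 0.0857 ff 0.0
shift tool mm [-350.6 -328.9   -0.6]
yaw of tool y 66.29 tilt [-0.0005 -0.0012]
t 0.15 p [0.2512 0.5722 0.4041] F [-0.6 -0.4  0.7] T [ 0.01 -0.02 -0.01] w 0.0851 ff 0.0validation failed for argument at $[0]...
```

View pics/w1.png

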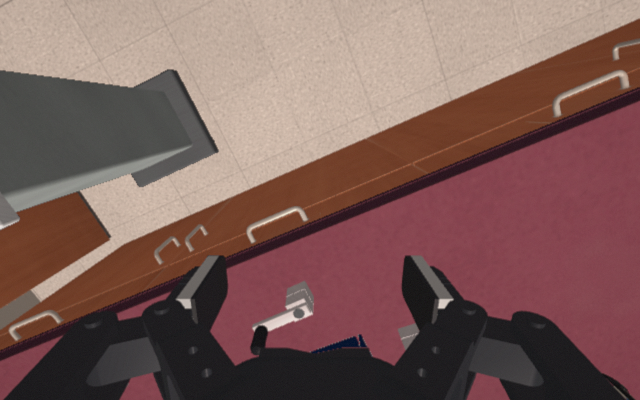

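The move was refused because every field is required in each row. In the wrist picture, image-up is tool +x, the fingers are at (200,290) and (430,290), and the crank in view is a look-alike.

```bash
python3 -m jog '[{"ax":0,"ay":0,"az":0,"dx":-40,"dy":-38,"dz":0,"claw":0},{"ax":0,"ay":0,"az":0,"dx":-45,"dy":-42,"dz":0,"claw":0},{"ax":0,"ay":0,"az":0,"dx":-45,"dy":-42,"dz":0,"claw":0},{"ax":0,"ay":0,"az":0,"dx":-45,"dy":-42,"dz":0,"claw":0},{"ax":0,"ay":0,"az":0,"dx":-45,"dy":-42,"dz":0,"claw":0},{"ax":0,"ay":0,"az":0,"dx":-45,"dy":-42,"dz":0,"claw":0},{"ax":0,"ay":0,"az":0,"dx":-45,"dy":-42,"dz":0,"claw":0},{"ax":0,"ay":0,"az":0,"dx":-40,"dy":-39,"dz":0,"claw":0}]'; python3 - <<'E'
from h import *
goal(.60,-.12,.405)
c=ctrl.calibration('wrist');print('cam',-c['R'].T@c['t'],c['R'][2])
E
```

```text
clock: 1.15
position: [0.4399, 0.128, 0.4047]
orientation: [[-0.915, 0.403, 0.0], [0.403, 0.915, 0.0], [-0.0, 0.0, -1.0]]
ft_force: [0.9, -0.0, 0.7]
gripper_width: 0.0851
finger_force: 0.0
t 1.15 p [0.4399 0.128  0.4047] F [ 0.9 -0.   0.7] T [0.01 0.   0.04] w 0.0851 ff 0.0
shift tool mm [-246.4 -162.5   -0.3]
yaw of tool y 66.25 tilt [0.0002 0.0004]
cam [0.37198065 0.1583835  0.37393279] [ 0.26843096 -0.11763842 -0.95608892]
```

```bash
python3 - <<'E'
from h import *
p,d=snap('wrist','w2')
cv2.imwrite('pics/w2c.png',cv2.resize(p[60:360,120:520,::-1],None,fx=2,fy=2,interpolation=cv2.INTER_CUBIC))
goal(.51,-.10,.405)
E
```

```text
t 1.2 p [0.442  0.1212 0.4049] F [ 1.2 -7.6  0.4] T [-0.42 -0.07 -0.  ] w 0.0855 ff 0.0
shift tool mm [-152.6 -173.9    0.3]
yaw of tool y 65.8 tilt [ 0.0012 -0.0016]
```

View pics/w2c.png

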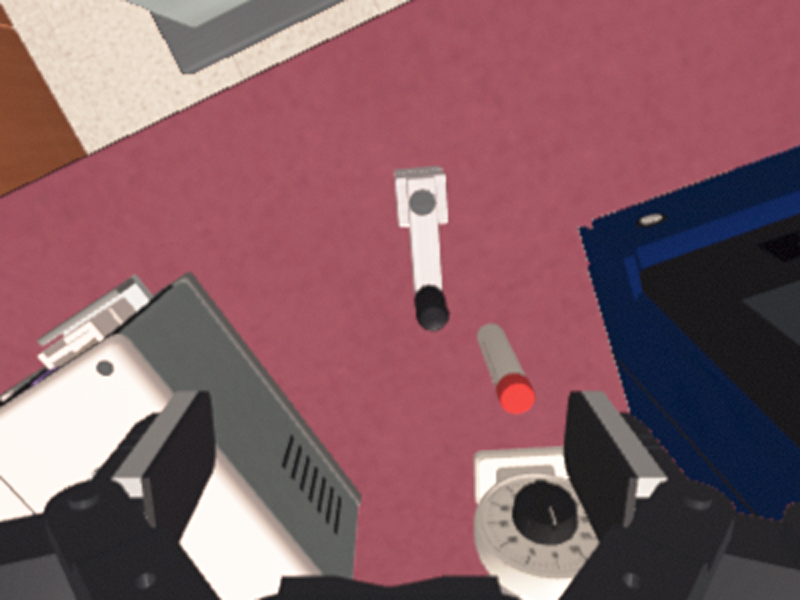

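```bash
sed -i 's/p,d=ctrl.snapshot(n); c=ctrl.calibration(n);/c=ctrl.calibration(n); p,d=ctrl.snapshot(n);/' h.py
python3 -m jog '[{"ax":0,"ay":0,"az":0,"dx":-20,"dy":-20,"dz":5,"claw":0},{"ax":0,"ay":0,"az":0,"dx":-35,"dy":-35,"dz":5,"claw":0},{"ax":0,"ay":0,"az":0,"dx":-40,"dy":-40,"dz":5,"claw":0},{"ax":0,"ay":0,"az":0,"dx":-35,"dy":-40,"dz":5,"claw":0},{"ax":0,"ay":0,"az":0,"dx":-20,"dy":-25,"dz":5,"claw":0},{"ax":0,"ay":0,"az":0,"dx":-5,"dy":-10,"dz":5,"claw":0},{"ax":0,"ay":0,"az":0,"dx":0,"dy":0,"dz":0,"claw":0},{"ax":0,"ay":0,"az":0,"dx":0,"dy":0,"dz":0,"claw":0}]'; python3 - <<'E'
from h import *
st();p,d=snap('wrist','w3');st()
cv2.imwrite('pics/w3c.png',cv2.resize(p[40:340,120:520,::-1],None,fx=2,fy=2,interpolation=cv2.INTER_CUBIC))
E
```

```text
clock: 2.2
position: [0.513, -0.0861, 0.3748]
orientation: [[-0.916, 0.4, 0.0], [0.4, 0.916, 0.001], [0.0, 0.001, -1.0]]
ft_force: [-0.5, 0.7, 0.3]
gripper_width: 0.0855
finger_force: 0.0
t 2.2 p [ 0.513  -0.0861  0.3748] F [-0.5  0.7  0.3] T [ 0.03 -0.03 -0.  ] w 0.0855 ff 0.0
t 2.25 p [ 0.5131 -0.0862  0.3748] F [-0.6 -0.3  0.6] T [ 0.01 -0.04  0.02] w 0.0856 ff 0.0
```

View pics/w3c.png

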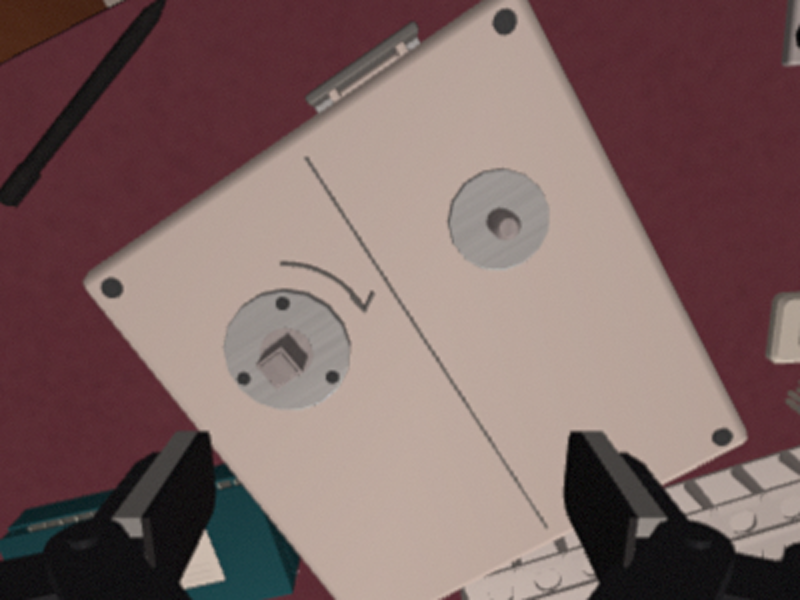

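The shaft flange is centred near crop (287,349) and the post flange near (499,218). I'll enlarge the shaft to read the square's corners.

```bash
python3 - <<'E'
from h import *
p=np.load('w3.npz')['p'][:,:,::-1]
a=cv2.resize(p[180:250,225:300],None,fx=8,fy=8,interpolation=cv2.INTER_CUBIC)
cv2.imwrite('pics/w3z.png',a)
for u,v,z in [(263.5,214.5,.131),(369.5,149,.131)]: print(pt('w3',u,v,z),pt('w3',u,v))
E
```

```text
[ 0.49798812 -0.12051399  0.131     ] [ 0.49500045 -0.1168672   0.14301761]
[ 0.484087   -0.03036636  0.131     ] [ 0.48139932 -0.03212352  0.14566026]
```

View pics/w3z.png

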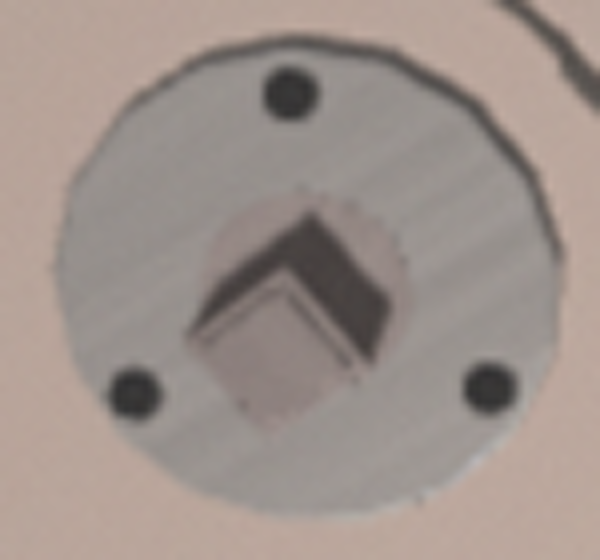

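```bash
python3 - <<'E'
from h import *
f=lambda x,y,z: pt('w3',225+(x+.5)/8-.5,180+(y+.5)/8-.5,z)
L,T,R,B=[f(*q,.147) for q in [(190,335),(285,260),(370,365),(270,435)]]
print('flange',f(309,283,.131),'top',(L+T+R+B)/4, 'corners',[np.linalg.norm(a-b).round(4) for a,b in [(L,T),(T,R),(R,B),(B,L)]])
for a,b in [(L,T),(T,R),(B,R),(L,B)]: print(np.degrees(np.arctan2(*(b-a)[[1,0]])).round(1))
goal(.49,.118,.405)
E
```

```text
flange [ 0.49820632 -0.12088447  0.131     ] top [ 0.49866868 -0.1211712   0.147     ] corners [np.float64(0.0111), np.float64(0.012), np.float64(0.0113), np.float64(0.0115)]
105.0
11.9
102.4
10.9
t 2.25 p [ 0.5131 -0.0862  0.3748] F [-0.6 -0.3  0.6] T [ 0.01 -0.04  0.02] w 0.0856 ff 0.0
shift tool mm [102.8 177.9 -30. ]
yaw of tool y 66.42 tilt [0.0002 0.0007]
```

```bash
python3 -m jog '[{"ax":0,"ay":0,"az":0,"dx":10,"dy":20,"dz":0,"claw":0},{"ax":0,"ay":0,"az":0,"dx":25,"dy":40,"dz":0,"claw":0},{"ax":0,"ay":0,"az":0,"dx":25,"dy":45,"dz":5,"claw":0},{"ax":0,"ay":0,"az":0,"dx":25,"dy":45,"dz":10,"claw":0},{"ax":0,"ay":0,"az":0,"dx":13,"dy":20,"dz":5,"claw":0},{"ax":0,"ay":0,"az":0,"dx":5,"dy":8,"dz":0,"claw":0},{"ax":0,"ay":0,"az":0,"dx":0,"dy":0,"dz":0,"claw":0},{"ax":0,"ay":0,"az":0,"dx":0,"dy":0,"dz":0,"claw":0}]'; python3 - <<'E'
from h import *
st();p,d=snap('wrist','w4')
for q in [(.426,.149,.047),(.475,.133,.086)]:
    a=np.load('w4.npz'); c=a['K']@(a['R']@np.array(q)+a['t']); print(c[:2]/c[2])
cv2.imwrite('pics/w4c.png',cv2.resize(p[90:240,250:400,::-1],None,fx=4,fy=4,interpolation=cv2.INTER_CUBIC))
E
```

```text
clock: 3.25
position: [0.4906, 0.1155, 0.3551]
orientation: [[-0.915, 0.404, 0.001], [0.404, 0.915, 0.0], [-0.001, 0.0, -1.0]]
ft_force: [0.0, -0.2, -0.6]
gripper_width: 0.0855
finger_force: 0.0
t 3.25 p [0.4906 0.1155 0.3551] F [ 0.  -0.2 -0.6] T [-0.03  0.    0.06] w 0.0855 ff 0.0
[318.82459203 112.82439242]
[325.57251894 179.13086323]
```

View pics/w4c.png

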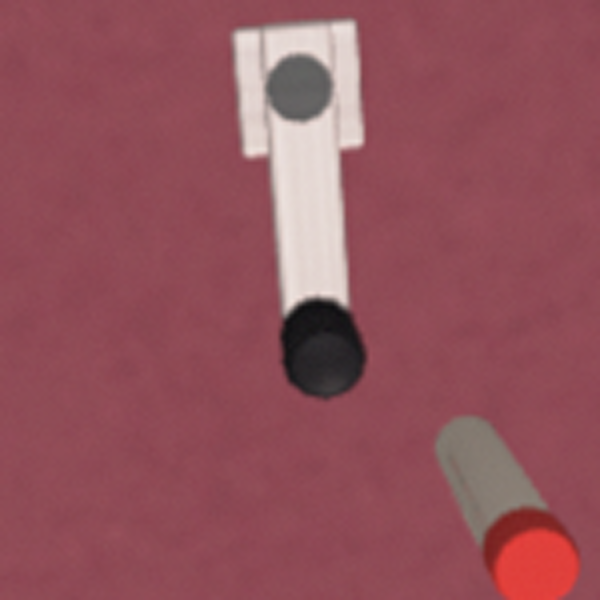

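```bash
python3 - <<'E'
from h import *
f=lambda x,y,z: pt('w4',250+(x+.5)/4-.5,90+(y+.5)/4-.5,z)
C=[f(*q,.041) for q in [(234,32),(246,157),(363,146),(356,20)]]
h=sum(C)/4;b=f(300,88,.048);g=f(327,357,.086)
print('hub',h,'boss',b,'handle',g, np.linalg.norm((g-h)[:2]),[np.linalg.norm(C[i]-C[i-1]).round(4) for i in range(4)], f(300,88,None if 0 else .047))
an=lambda a,b:np.degrees(np.arctan2(*(b-a)[[1,0]])).round(1)
print(an(h,g),an(C[0],C[1]),an(C[3],C[2]),an(C[1],C[2])-90, 'arm',an(f(264,60,.047),f(282,300,.047)),an(f(331,60,.047),f(348,290,.047)))
m=(h+b)/2; goal(m[0],m[1],.028+.155,70)
print(pt('w4',250+300/4,90+88/4))
E
```

```text
hub [0.42754407 0.15408025 0.041     ] boss [0.4271226  0.15407169 0.048     ] handle [0.47670458 0.13739074 0.086     ] 0.05191622980293858 [np.float64(0.0273), np.float64(0.0272), np.float64(0.0269), np.float64(0.0273)] [0.4271385  0.15410105 0.047     ]
-18.8 -18.3 -19.1 -18.599999999999994 arm -19.2 -18.3
t 3.3 p [0.4906 0.1155 0.355 ] F [0.6 0.3 0. ] T [-0.02 -0.    0.01] w 0.0853 ff 0.0
shift tool mm [ 73.5   9.7 172. ]
yaw of tool y 66.19 tilt [0.0006 0.0001]
az -3.8128604730284934
[0.42756053 0.15427322 0.04721097]
```

```bash
python3 -m jog '[{"ax":0,"ay":0,"az":-5.1,"dx":0,"dy":0,"dz":0,"claw":0},{"ax":0,"ay":0,"az":0,"dx":25,"dy":5,"dz":0,"claw":0},{"ax":0,"ay":0,"az":0,"dx":30,"dy":7,"dz":10,"claw":0},{"ax":0,"ay":0,"az":0,"dx":17.3,"dy":4.3,"dz":30,"claw":0},{"ax":0,"ay":0,"az":0,"dx":0,"dy":0,"dz":40,"claw":0},{"ax":0,"ay":0,"az":0,"dx":0,"dy":0,"dz":40,"claw":0},{"ax":0,"ay":0,"az":0,"dx":0,"dy":0,"dz":30,"claw":0},{"ax":0,"ay":0,"az":0,"dx":0,"dy":0,"dz":14,"claw":0}]'; python3 - <<'E'
from h import *
goal(.4273,.1541,.185,71.3)
E
```

```text
clock: 4.3
position: [0.4269, 0.1543, 0.1895]
orientation: [[-0.947, 0.32, -0.001], [0.32, 0.947, -0.001], [0.001, -0.001, -1.0]]
ft_force: [0.1, 0.3, 0.2]
gripper_width: 0.0852
finger_force: 0.0
t 4.3 p [0.4269 0.1543 0.1895] F [0.1 0.3 0.2] T [ 0.01 -0.01 -0.02] w 0.0852 ff 0.0
shift tool mm [-0.5 -0.1  4.5]
yaw of tool y 71.31 tilt [-0.0014 -0.0011]
az 0.012966947474382096
```

```bash
python3 -m jog '[{"ax":0,"ay":0,"az":0,"dx":0,"dy":0,"dz":5,"claw":0},{"ax":0,"ay":0,"az":0,"dx":0,"dy":0,"dz":0,"claw":140},{"ax":0,"ay":0,"az":0,"dx":0,"dy":0,"dz":0,"claw":200},{"ax":0,"ay":0,"az":0,"dx":0,"dy":0,"dz":0,"claw":200},{"ax":0,"ay":0,"az":0,"dx":0,"dy":0,"dz":0,"claw":200},{"ax":0,"ay":0,"az":0,"dx":0,"dy":0,"dz":0,"claw":200},{"ax":0,"ay":0,"az":0,"dx":0,"dy":0,"dz":0,"claw":200},{"ax":0,"ay":0,"az":0,"dx":0,"dy":0,"dz":0,"claw":200}]' 50; python3 - <<'E'
from h import *
goal(.4273,.1541,.185,71.3)
E
```

```text
clock: 5.3
position: [0.4273, 0.1554, 0.1864]
orientation: [[-0.948, 0.319, 0.001], [0.319, 0.948, 0.001], [-0.001, 0.001, -1.0]]
ft_force: [-1.6, -0.0, 6.1]
gripper_width: 0.0272
finger_force: 49.2
t 5.3 p [0.4273 0.1554 0.1864] F [-1.6 -0.   6.1] T [-0.15  0.32 -0.05] w 0.0272 ff 49.2
shift tool mm [-0.4 -1.2  1.4]
yaw of tool y 71.39 tilt [0.0008 0.0007]
az 0.089625859295694
```

```bash
python3 -m jog '[{"ax":0,"ay":0,"az":0,"dx":0,"dy":0,"dz":-20,"claw":200},{"ax":0,"ay":0,"az":0,"dx":0,"dy":0,"dz":-45,"claw":200},{"ax":0,"ay":0,"az":0,"dx":0,"dy":0,"dz":-55,"claw":200},{"ax":0,"ay":0,"az":0,"dx":-10,"dy":-15,"dz":-45,"claw":200},{"ax":0,"ay":0,"az":0,"dx":-20,"dy":-30,"dz":-19,"claw":200},{"ax":0,"ay":0,"az":0,"dx":-20,"dy":-30,"dz":0,"claw":200},{"ax":0,"ay":0,"az":0,"dx":-20,"dy":-30,"dz":0,"claw":200},{"ax":0,"ay":0,"az":0,"dx":-20,"dy":-30,"dz":0,"claw":200}]'
python3 -m jog '[{"ax":0,"ay":0,"az":0,"dx":-25,"dy":-40,"dz":0,"claw":200},{"ax":0,"ay":0,"az":0,"dx":-22,"dy":-35,"dz":0,"claw":200},{"ax":0,"ay":0,"az":0,"dx":-14,"dy":-20,"dz":0,"claw":200},{"ax":0,"ay":0,"az":-8,"dx":-4.6,"dy":-9.5,"dz":0,"claw":200},{"ax":0,"ay":0,"az":-10,"dx":0,"dy":0,"dz":0,"claw":200},{"ax":0,"ay":0,"az":-10,"dx":0,"dy":0,"dz":0,"claw":200},{"ax":0,"ay":0,"az":-3,"dx":0,"dy":0,"dz":0,"claw":200},{"ax":0,"ay":0,"az":0,"dx":0,"dy":0,"dz":0,"claw":200}]'
python3 - <<'E'
from h import *
goal(.4984,-.1211,.37,102.5)
p,d=snap('wrist','w5');st()
cv2.imwrite('pics/w5c.png',cv2.resize(p[120:360,180:460,::-1],None,fx=2.8,fy=2.5,interpolation=cv2.INTER_CUBIC))
E
```

```text
clock: 6.3
position: [0.4691, -0.0027, 0.3696]
orientation: [[-0.948, 0.319, -0.0], [0.319, 0.948, 0.0], [0.0, 0.0, -1.0]]
ft_force: [1.1, -0.2, -3.3]
gripper_width: 0.0274
finger_force: 50.3
clock: 7.3
position: [0.4978, -0.1214, 0.3695]
orientation: [[-0.977, -0.214, -0.0], [-0.214, 0.977, 0.0], [0.0, 0.0, -1.0]]
ft_force: [0.2, 0.0, -2.3]
gripper_width: 0.027
finger_force: 50.1
t 7.3 p [ 0.4978 -0.1214  0.3695] F [ 0.2  0.  -2.3] T [-0.02  0.02 -0.01] w 0.027 ff 50.1
shift tool mm [-0.7  0.1 -0.5]
yaw of tool y 102.36 tilt [-0.0005  0.0003]
az -0.13816346476332342
t 7.35 p [ 0.4978 -0.1214  0.3695] F [ 0.4  0.  -3.5] T [-0.05  0.04  0.01] w 0.027 ff 50.1
```

View pics/w5c.png

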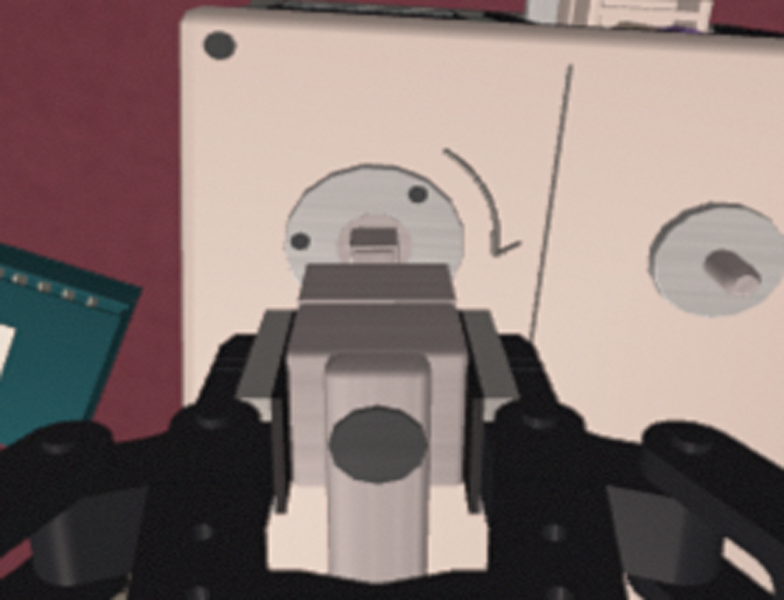

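```bash
python3 - <<'E'
from h import *
s=st(); P=s['position'];O=s['orientation']
f=lambda x,y,z: (O.T@(pt('w5',180+(x+.5)/2.8-.5,120+(y+.5)/2.5-.5,z)-P)*1e3).round(2)
print('hub bottom L,R',f(303,300,.1835),f(455,300,.1835))
print('boss',f(378,443,.1835+.048), 'hubtop L,R', f(288,352,.1835+.041),f(468,352,.1835+.041))
print('shaft',f(351,252,.147),f(398,252,.147),'flange',f(375,238,.131))
w=np.array([.4984,-.1211,.147]);print('shaft from w3 in tool',O.T@(w-P)*1e3)
E
```

```text
t 7.35 p [ 0.4978 -0.1214  0.3695] F [ 0.4  0.  -3.5] T [-0.05  0.04  0.01] w 0.027 ff 50.1
hub bottom L,R [  4.98 -14.69 186.02] [  5.    15.85 186.04]
boss [  0.7    0.33 138.03] hubtop L,R [ 13.71 -13.29 145.03] [ 13.73  13.92 145.04]
shaft [  2.91  -6.14 222.53] [  2.92   5.29 222.53] flange [  1.34  -0.34 238.53]
shaft from w3 in tool [-7.12333630e-01  4.55286445e-02  2.22527460e+02]
```

```bash
python3 - <<'E'
from h import *
def cloud(f,u0,u1,v0,v1):
    a=np.load(f+'.npz');v,u=np.mgrid[v0:v1,u0:u1];r=np.linalg.inv(a['K'])@np.stack([u.ravel(),v.ravel(),np.ones(u.size)])
    return ((r*a['d'][v0:v1,u0:u1].ravel()).T-a['t'])@a['R']
X=cloud('w3',235,295,185,245); t=X[X[:,2]>.1455]; print(len(t),np.median(X[:,2]),t.mean(0), t[:,2].max())
print(cv2.minAreaRect((t[:,:2]*1e3).astype(np.float32)))
fl=X[(X[:,2]>.1285)&(X[:,2]<.1335)];print('flange',cv2.minEnclosingCircle((fl[:,:2]*1e3).astype(np.float32)))
X=cloud('w3',335,405,115,185);t=X[X[:,2]>.142];print('post',len(t),t.mean(0))
fl=X[(X[:,2]>.1285)&(X[:,2]<.1335)];print('flange',cv2.minEnclosingCircle((fl[:,:2]*1e3).astype(np.float32)))
print(np.load('w5.npz')['p'][205:232,312:316].mean(axis=(1,2)).round())
E
```

```text
305 0.1308452056915308 [ 0.49450055 -0.11617226  0.16196076] 0.3439575934115219
((477.2587585449219, -89.66082763671875), (15.227646827697754, 92.089599609375), 34.25978469848633)
flange ((498.6948547363281, -121.34912109375), 24.067750930786133)
post 185 [ 0.48026031 -0.03347841  0.16622546]
flange ((484.62017822265625, -30.47960090637207), 17.922298431396484)
[174. 167. 168. 170. 167. 152. 110.  86.  85.  85.  86.  85.  87. 127.
 142. 119. 144. 160. 162. 160. 116.  86.  84.  87.  87.  86.  88.]
```

```bash
python3 -m jog '[{"ax":0,"ay":0,"az":0,"dx":-1.0,"dy":-0.6,"dz":8,"claw":200},{"ax":0,"ay":0,"az":0,"dx":0,"dy":0,"dz":10,"claw":200},{"ax":0,"ay":0,"az":0,"dx":0,"dy":0,"dz":8,"claw":200},{"ax":0,"ay":0,"az":0,"dx":0,"dy":0,"dz":5,"claw":200},{"ax":0,"ay":0,"az":0,"dx":0,"dy":0,"dz":2,"claw":200},{"ax":0,"ay":0,"az":0,"dx":0,"dy":0,"dz":2,"claw":200},{"ax":0,"ay":0,"az":0,"dx":0,"dy":0,"dz":2,"claw":200},{"ax":0,"ay":0,"az":0,"dx":0,"dy":0,"dz":0,"claw":200}]'
python3 -m jog '[{"ax":0,"ay":0,"az":0,"dx":0,"dy":0,"dz":1,"claw":200},{"ax":0,"ay":0,"az":0,"dx":0,"dy":0,"dz":1,"claw":200},{"ax":0,"ay":0,"az":0,"dx":0,"dy":0,"dz":0,"claw":200},{"ax":0,"ay":0,"az":0,"dx":0,"dy":0,"dz":0,"claw":200},{"ax":0,"ay":0,"az":0,"dx":0,"dy":0,"dz":0,"claw":200},{"ax":0,"ay":0,"az":0,"dx":0,"dy":0,"dz":0,"claw":200},{"ax":0,"ay":0,"az":0,"dx":0,"dy":0,"dz":0,"claw":200},{"ax":0,"ay":0,"az":0,"dx":0,"dy":0,"dz":0,"claw":200}]'; python3 -c "
from h import *
goal(.4987,-.1213,.317,102.5)"
```

```text
clock: 8.35
position: [0.4991, -0.1217, 0.3327]
orientation: [[-0.977, -0.215, -0.0], [-0.215, 0.977, 0.0], [-0.0, 0.0, -1.0]]
ft_force: [-0.8, 0.1, -3.4]
gripper_width: 0.0274
finger_force: 50.2
clock: 9.35
position: [0.4991, -0.1218, 0.3307]
orientation: [[-0.977, -0.215, 0.0], [-0.215, 0.977, 0.0], [-0.0, 0.0, -1.0]]
ft_force: [-0.7, 0.4, -2.3]
gripper_width: 0.0273
finger_force: 50.2
t 9.35 p [ 0.4991 -0.1218  0.3307] F [-0.7  0.4 -2.3] T [-0.02  0.    0.03] w 0.0273 ff 50.2
shift tool mm [ 0.3  0.5 13.7]
yaw of tool y 102.39 tilt [0.0001 0.0001]
az -0.10678698617795135
```

```bash
python3 -m jog '[{"ax":0,"ay":0,"az":0,"dx":0,"dy":0,"dz":1,"claw":200},{"ax":0,"ay":0,"az":0,"dx":0,"dy":0,"dz":1,"claw":200},{"ax":0,"ay":0,"az":0,"dx":0,"dy":0,"dz":1,"claw":200},{"ax":0,"ay":0,"az":0,"dx":0,"dy":0,"dz":1,"claw":200},{"ax":0,"ay":0,"az":0,"dx":0,"dy":0,"dz":0,"claw":200},{"ax":0,"ay":0,"az":0,"dx":0,"dy":0,"dz":0,"claw":200},{"ax":0,"ay":0,"az":0,"dx":0,"dy":0,"dz":0,"claw":200},{"ax":0,"ay":0,"az":0,"dx":0,"dy":0,"dz":0,"claw":200}]'; python3 -c "
from h import *
goal(.4987,-.1213,.317,102.5)"
```

```text
clock: 10.35
position: [0.4991, -0.1218, 0.3267]
orientation: [[-0.977, -0.215, 0.0], [-0.215, 0.977, 0.0], [-0.0, 0.0, -1.0]]
ft_force: [-1.0, -0.0, -3.1]
gripper_width: 0.0272
finger_force: 50.2
t 10.35 p [ 0.4991 -0.1218  0.3267] F [-1.  -0.  -3.1] T [ 0.02 -0.01  0.05] w 0.0272 ff 50.2
shift tool mm [0.3 0.6 9.7]
yaw of tool y 102.39 tilt [0.0001 0.0001]
az -0.10743817746046602
```

```bash
python3 -m jog '[{"ax":0,"ay":0,"az":0,"dx":0,"dy":0,"dz":2,"claw":200},{"ax":0,"ay":0,"az":0,"dx":0,"dy":0,"dz":2,"claw":200},{"ax":0,"ay":0,"az":0,"dx":0,"dy":0,"dz":2,"claw":200},{"ax":0,"ay":0,"az":0,"dx":0,"dy":0,"dz":1,"claw":200},{"ax":0,"ay":0,"az":0,"dx":0,"dy":0,"dz":1,"claw":200},{"ax":0,"ay":0,"az":0,"dx":0,"dy":0,"dz":1,"claw":200},{"ax":0,"ay":0,"az":0,"dx":0,"dy":0,"dz":0.7,"claw":200},{"ax":0,"ay":0,"az":0,"dx":0,"dy":0,"dz":0,"claw":200}]'; python3 -c "
from h import *
goal(.4987,-.1213,.317,102.5)"
```

```text
clock: 11.35
position: [0.4991, -0.1218, 0.3175]
orientation: [[-0.977, -0.215, 0.0], [-0.215, 0.977, 0.0], [-0.0, 0.0, -1.0]]
ft_force: [-3.7, 0.9, 4.8]
gripper_width: 0.0275
finger_force: 51.1
t 11.35 p [ 0.4991 -0.1218  0.3175] F [-3.7  0.9  4.8] T [0.21 0.86 0.03] w 0.0275 ff 51.1
shift tool mm [0.3 0.6 0.5]
yaw of tool y 102.39 tilt [0.0002 0.0004]
az -0.11360520725989431
```

```bash
python3 -m jog '[{"ax":0,"ay":0,"az":0,"dx":0,"dy":0,"dz":-0.5,"claw":120},{"ax":0,"ay":0,"az":0,"dx":0,"dy":0,"dz":0,"claw":0},{"ax":0,"ay":0,"az":0,"dx":0,"dy":0,"dz":0,"claw":0},{"ax":0,"ay":0,"az":0,"dx":0,"dy":0,"dz":-15,"claw":0},{"ax":0,"ay":0,"az":0,"dx":0,"dy":0,"dz":-30,"claw":0},{"ax":0,"ay":0,"az":0,"dx":0,"dy":0,"dz":-30,"claw":0},{"ax":0,"ay":0,"az":0,"dx":0,"dy":0,"dz":-20,"claw":0},{"ax":0,"ay":0,"az":0,"dx":0,"dy":0,"dz":0,"claw":0}]'; python3 -c "
from h import *
p,d=snap('wrist','w6')
a=np.load('w6.npz');q=np.array([.5518,-.1102,.217]);c=a['K']@(a['R']@q+a['t']);print(c[:2]/c[2])
q=np.array([.4991,-.1218,.178]);c=a['K']@(a['R']@q+a['t']);print(c[:2]/c[2])
goal(.5518,-.1102,.355,102.5)"
```

```text
clock: 12.35
position: [0.4994, -0.1221, 0.4146]
orientation: [[-0.977, -0.214, 0.004], [-0.214, 0.977, 0.0], [-0.004, -0.001, -1.0]]
ft_force: [-0.4, -0.5, -0.1]
gripper_width: 0.0851
finger_force: 0.0
[314.71386888 313.48773002]
[314.67755297 215.98381173]
t 12.4 p [ 0.4992 -0.1219  0.4133] F [-0.1  0.3 -0.9] T [ 0.02 -0.   -0.  ] w 0.0854 ff 0.0
shift tool mm [-53.8   0.2  58.3]
yaw of tool y 102.39 tilt [0.0017 0.0003]
az -0.11237208074848581
```

View pics/w6.png

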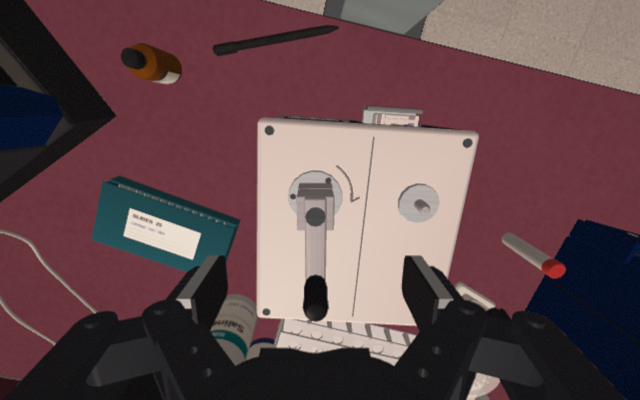

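The crank sits on the shaft, with its boss at (315,215) and handle at (315,308). Before moving there, I'll check how much room the saline bottle near (235,320) leaves the gripper.

```bash
python3 -c "
from h import *
for u,v in [(413,132),(413,145),(398,120),(360,133),(326,158),(437,172)]: print(u,v,pt('t1',u,v).round(3))"
python3 -m jog '[{"ax":0,"ay":0,"az":0,"dx":-10,"dy":0,"dz":0,"claw":0},{"ax":0,"ay":0,"az":0,"dx":-20,"dy":0,"dz":0,"claw":0},{"ax":0,"ay":0,"az":0,"dx":-20,"dy":0,"dz":0,"claw":0},{"ax":0,"ay":0,"az":0,"dx":-4,"dy":0,"dz":0,"claw":0},{"ax":0,"ay":0,"az":0,"dx":0,"dy":0,"dz":0,"claw":0},{"ax":0,"ay":0,"az":0,"dx":0,"dy":0,"dz":0,"claw":0},{"ax":0,"ay":0,"az":0,"dx":0,"dy":0,"dz":0,"claw":0},{"ax":0,"ay":0,"az":0,"dx":0,"dy":0,"dz":0,"claw":0}]';python3 -c "
from h import *
goal(.5518,-.1102,.355,102.5)"
```

```text
413 132 [ 0.722 -0.18   0.169]
413 145 [ 0.707 -0.2    0.067]
398 120 [ 0.788 -0.133  0.116]
360 133 [0.749 0.006 0.06 ]
326 158 [0.637 0.134 0.076]
437 172 [ 0.612 -0.299  0.036]
clock: 13.4
position: [0.5516, -0.1103, 0.4127]
orientation: [[-0.977, -0.214, 0.0], [-0.214, 0.977, 0.0], [-0.0, 0.0, -1.0]]
ft_force: [0.7, 0.7, -0.1]
gripper_width: 0.0856
finger_force: 0.0
t 13.4 p [ 0.5516 -0.1103  0.4127] F [ 0.7  0.7 -0.1] T [ 0.01  0.01 -0.01] w 0.0856 ff 0.0
shift tool mm [-0.2  0.1 57.7]
yaw of tool y 102.38 tilt [0.0004 0.0004]
az -0.11871590416120625
```

```bash
python3 -m jog '[{"ax":0,"ay":0,"az":0,"dx":0,"dy":0,"dz":25,"claw":0},{"ax":0,"ay":0,"az":0,"dx":0,"dy":0,"dz":20,"claw":0},{"ax":0,"ay":0,"az":0,"dx":0,"dy":0,"dz":8,"claw":100},{"ax":0,"ay":0,"az":0,"dx":0,"dy":0,"dz":2,"claw":160},{"ax":0,"ay":0,"az":0,"dx":0,"dy":0,"dz":0,"claw":230},{"ax":0,"ay":0,"az":0,"dx":0,"dy":0,"dz":0,"claw":230},{"ax":0,"ay":0,"az":0,"dx":0,"dy":0,"dz":0,"claw":230},{"ax":0,"ay":0,"az":0,"dx":0,"dy":0,"dz":0,"claw":230}]' 30;python3 -c "
from h import *
goal(.5518,-.1102,.355,102.5)"
```

```text
clock: 14.4
position: [0.5522, -0.1102, 0.3581]
orientation: [[-0.977, -0.215, 0.002], [-0.215, 0.977, 0.0], [-0.002, -0.0, -1.0]]
ft_force: [2.2, 0.4, 3.1]
gripper_width: 0.017
finger_force: 29.8
t 14.4 p [ 0.5522 -0.1102  0.3581] F [2.2 0.4 3.1] T [ 0.01 -0.34 -0.01] w 0.017 ff 29.8
shift tool mm [0.4 0.1 3.1]
yaw of tool y 102.4 tilt [0.0015 0.0001]
az -0.10171436867518935
```

```bash
python3 -m jog '[{"ax":0,"ay":0,"az":0,"dx":1.84,"dy":-13.98,"dz":0,"claw":230},{"ax":0,"ay":0,"az":0,"dx":5.4,"dy":-13.02,"dz":0,"claw":230},{"ax":0,"ay":0,"az":0,"dx":8.58,"dy":-11.18,"dz":0,"claw":230},{"ax":0,"ay":0,"az":0,"dx":11.18,"dy":-8.58,"dz":0,"claw":230},{"ax":0,"ay":0,"az":0,"dx":13.02,"dy":-5.4,"dz":0,"claw":230},{"ax":0,"ay":0,"az":0,"dx":13.98,"dy":-1.84,"dz":0,"claw":230},{"ax":0,"ay":0,"az":0,"dx":13.98,"dy":1.84,"dz":0,"claw":230},{"ax":0,"ay":0,"az":0,"dx":13.02,"dy":5.4,"dz":0,"claw":230}]';cat >> h.py <<'E'
def ang(cx=.4991,cy=-.1218):
    s=st();v=s['position'][:2]-[cx,cy];F=s['ft_force'][:2];r=np.linalg.norm(v);e=v/r
    print('phi',((12.4-np.degrees(np.arctan2(v[1],v[0])))%360).round(1),'r',r.round(4),'Frad',(F@e).round(1),'Ftan(resisting +)',(F@[-e[1],e[0]]).round(1))
E
python3 -c "
from h import *
ang()"
```

```text
clock: 15.4
position: [0.483, -0.1742, 0.358]
orientation: [[-0.977, -0.214, 0.003], [-0.214, 0.977, -0.0], [-0.003, -0.001, -1.0]]
ft_force: [6.9, 2.8, -0.5]
gripper_width: 0.0172
finger_force: 29.5
t 15.4 p [ 0.483  -0.1742  0.358 ] F [ 6.9  2.8 -0.5] T [ 0.47 -1.63  0.05] w 0.0172 ff 29.5
phi 119.5 r 0.0548 Frad -4.7 Ftan(resisting +) 5.7
```

Winding takes about 5.7 N at the handle and the radius holds, so I'll continue.

```bash
python3 -m jog '[{"ax":0,"ay":0,"az":0,"dx":11.18,"dy":8.58,"dz":0,"claw":230},{"ax":0,"ay":0,"az":0,"dx":8.58,"dy":11.18,"dz":0,"claw":230},{"ax":0,"ay":0,"az":0,"dx":5.4,"dy":13.02,"dz":0,"claw":230},{"ax":0,"ay":0,"az":0,"dx":1.84,"dy":13.98,"dz":0,"claw":230},{"ax":0,"ay":0,"az":0,"dx":-1.84,"dy":13.98,"dz":0,"claw":230},{"ax":0,"ay":0,"az":0,"dx":-5.4,"dy":13.02,"dz":0,"claw":230},{"ax":0,"ay":0,"az":0,"dx":-8.58,"dy":11.18,"dz":0,"claw":230},{"ax":0,"ay":0,"az":0,"dx":-11.18,"dy":8.58,"dz":0,"claw":230}]' >/dev/null; python3 -c "
from h import *
ang()"
python3 -m jog '[{"ax":0,"ay":0,"az":0,"dx":-13.02,"dy":5.4,"dz":0,"claw":230},{"ax":0,"ay":0,"az":0,"dx":-13.98,"dy":1.84,"dz":0,"claw":230},{"ax":0,"ay":0,"az":0,"dx":-13.98,"dy":-1.84,"dz":0,"claw":230},{"ax":0,"ay":0,"az":0,"dx":-13.02,"dy":-5.4,"dz":0,"claw":230},{"ax":0,"ay":0,"az":0,"dx":-11.18,"dy":-8.58,"dz":0,"claw":230},{"ax":0,"ay":0,"az":0,"dx":-8.58,"dy":-11.18,"dz":0,"claw":230},{"ax":0,"ay":0,"az":0,"dx":-5.4,"dy":-13.02,"dz":0,"claw":230},{"ax":0,"ay":0,"az":0,"dx":-1.84,"dy":-13.98,"dz":0,"claw":230}]'>/dev/null; python3 -c "
from h import *
ang()"
```

```text
t 16.4 p [ 0.4619 -0.083   0.3579] F [-8.  -0.6 11.8] T [-0.41  1.82  0.01] w 0.0168 ff 31.0
phi 238.6 r 0.0537 Frad 5.1 Ftan(resisting +) 6.2
t 17.4 p [ 0.5524 -0.1101  0.3578] F [-1.2  6.8  5.6] T [1.51 0.43 0.01] w 0.017 ff 30.3
phi 360.0 r 0.0546 Frad 0.3 Ftan(resisting +) 6.9
```

```bash
python3 -m jog '[{"ax":0,"ay":0,"az":0,"dx":1.84,"dy":-13.98,"dz":0,"claw":230},{"ax":0,"ay":0,"az":0,"dx":5.4,"dy":-13.02,"dz":0,"claw":230},{"ax":0,"ay":0,"az":0,"dx":8.58,"dy":-11.18,"dz":0,"claw":230},{"ax":0,"ay":0,"az":0,"dx":11.18,"dy":-8.58,"dz":0,"claw":230},{"ax":0,"ay":0,"az":0,"dx":13.02,"dy":-5.4,"dz":0,"claw":230},{"ax":0,"ay":0,"az":0,"dx":13.98,"dy":-1.84,"dz":0,"claw":230},{"ax":0,"ay":0,"az":0,"dx":13.98,"dy":1.84,"dz":0,"claw":230},{"ax":0,"ay":0,"az":0,"dx":13.02,"dy":5.4,"dz":0,"claw":230}]' >/dev/null; python3 -c "
from h import *
ang()
snap('wrist','w7')"
python3 -m jog '[{"ax":0,"ay":0,"az":0,"dx":11.18,"dy":8.58,"dz":0,"claw":230},{"ax":0,"ay":0,"az":0,"dx":8.58,"dy":11.18,"dz":0,"claw":230},{"ax":0,"ay":0,"az":0,"dx":5.4,"dy":13.02,"dz":0,"claw":230},{"ax":0,"ay":0,"az":0,"dx":1.84,"dy":13.98,"dz":0,"claw":230},{"ax":0,"ay":0,"az":0,"dx":-1.84,"dy":13.98,"dz":0,"claw":230},{"ax":0,"ay":0,"az":0,"dx":-5.4,"dy":13.02,"dz":0,"claw":230},{"ax":0,"ay":0,"az":0,"dx":-8.58,"dy":11.18,"dz":0,"claw":230},{"ax":0,"ay":0,"az":0,"dx":-11.18,"dy":8.58,"dz":0,"claw":230}]' >/dev/null; python3 -c "
from h import *
ang()"
python3 -m jog '[{"ax":0,"ay":0,"az":0,"dx":-13.02,"dy":5.4,"dz":0,"claw":230},{"ax":0,"ay":0,"az":0,"dx":-13.98,"dy":1.84,"dz":0,"claw":230},{"ax":0,"ay":0,"az":0,"dx":-13.98,"dy":-1.84,"dz":0,"claw":230},{"ax":0,"ay":0,"az":0,"dx":-13.02,"dy":-5.4,"dz":0,"claw":230},{"ax":0,"ay":0,"az":0,"dx":-11.18,"dy":-8.58,"dz":0,"claw":230},{"ax":0,"ay":0,"az":0,"dx":-8.58,"dy":-11.18,"dz":0,"claw":230},{"ax":0,"ay":0,"az":0,"dx":-5.4,"dy":-13.02,"dz":0,"claw":230},{"ax":0,"ay":0,"az":0,"dx":-1.84,"dy":-13.98,"dz":0,"claw":230}]'>/dev/null; python3 -c "
from h import *
ang()
a=np.load('w7.npz');d=a['d']
# hub flat-top height over a patch round the boss
q=np.array([.4991,-.1218,.178]);c=a['K']@(a['R']@q+a['t']);u,v=(c[:2]/c[2]).round().astype(int);print(u,v,[pt('w7',u+i,v+j).round(4) for i in(-4,0,4) for j in (-4,0,4)])"
```

```text
t 18.4 p [ 0.483  -0.1742  0.358 ] F [ 6.6  1.7 -0.5] T [ 0.55 -1.66 -0.01] w 0.017 ff 29.6
phi 119.5 r 0.0548 Frad -3.6 Ftan(resisting +) 5.8
t 19.45 p [ 0.4621 -0.0828  0.3579] F [-8.4 -0.2 11.4] T [-0.36  1.73 -0.02] w 0.0172 ff 31.3
phi 238.8 r 0.0538 Frad 5.6 Ftan(resisting +) 6.2
t 20.45 p [ 0.5525 -0.1099  0.3577] F [-1.4  7.8  5.9] T [ 1.51  0.44 -0.02] w 0.017 ff 30.6
phi 359.8 r 0.0548 Frad 0.3 Ftan(resisting +) 7.9
397 294 [array([ 0.4962, -0.1257,  0.1793]), array([ 0.4982, -0.1253,  0.1801]), array([ 0.4705, -0.1465,  0.2294]), array([ 0.4654, -0.1471,  0.2319]), array([ 0.4662, -0.1472,  0.2332]), array([ 0.4658, -0.1483,  0.2366]), array([ 0.4654, -0.1454,  0.2313]), array([ 0.4651, -0.1464,  0.2345]), array([ 0.4654, -0.147 ,  0.2367])]
```

```bash
python3 -m jog '[{"ax":0,"ay":0,"az":0,"dx":1.84,"dy":-13.98,"dz":0,"claw":230},{"ax":0,"ay":0,"az":0,"dx":5.4,"dy":-13.02,"dz":0,"claw":230},{"ax":0,"ay":0,"az":0,"dx":8.58,"dy":-11.18,"dz":0,"claw":230},{"ax":0,"ay":0,"az":0,"dx":11.18,"dy":-8.58,"dz":0,"claw":230},{"ax":0,"ay":0,"az":0,"dx":13.02,"dy":-5.4,"dz":0,"claw":230},{"ax":0,"ay":0,"az":0,"dx":13.98,"dy":-1.84,"dz":0,"claw":230},{"ax":0,"ay":0,"az":0,"dx":13.98,"dy":1.84,"dz":0,"claw":230},{"ax":0,"ay":0,"az":0,"dx":13.02,"dy":5.4,"dz":0,"claw":230}]' >/dev/null; python3 -c "
from h import *
ang()"
python3 -m jog '[{"ax":0,"ay":0,"az":0,"dx":11.18,"dy":8.58,"dz":0,"claw":230},{"ax":0,"ay":0,"az":0,"dx":8.58,"dy":11.18,"dz":0,"claw":230},{"ax":0,"ay":0,"az":0,"dx":5.4,"dy":13.02,"dz":0,"claw":230},{"ax":0,"ay":0,"az":0,"dx":1.84,"dy":13.98,"dz":0,"claw":230},{"ax":0,"ay":0,"az":0,"dx":-1.84,"dy":13.98,"dz":0,"claw":230},{"ax":0,"ay":0,"az":0,"dx":-5.4,"dy":13.02,"dz":0,"claw":230},{"ax":0,"ay":0,"az":0,"dx":-8.58,"dy":11.18,"dz":0,"claw":230},{"ax":0,"ay":0,"az":0,"dx":-11.18,"dy":8.58,"dz":0,"claw":230}]' >/dev/null; python3 -c "
from h import *
ang()"
```

```text
t 21.45 p [ 0.4831 -0.1742  0.358 ] F [6.7 1.6 1.1] T [ 0.48 -1.67 -0.02] w 0.0168 ff 29.9
phi 119.4 r 0.0548 Frad -3.4 Ftan(resisting +) 5.9
t 22.45 p [ 0.4621 -0.0828  0.3579] F [-7.2  0.9 12.9] T [-0.31  1.79 -0.02] w 0.0168 ff 31.4
phi 238.9 r 0.0538 Frad 5.7 Ftan(resisting +) 4.6
```

```bash
python3 -m jog '[{"ax":0,"ay":0,"az":0,"dx":-6.33,"dy":3.12,"dz":0,"claw":230},{"ax":0,"ay":0,"az":0,"dx":-6.69,"dy":2.27,"dz":0,"claw":230},{"ax":0,"ay":0,"az":0,"dx":-6.92,"dy":1.38,"dz":0,"claw":230},{"ax":0,"ay":0,"az":0,"dx":-7.05,"dy":0.46,"dz":0,"claw":230},{"ax":0,"ay":0,"az":0,"dx":-7.05,"dy":-0.46,"dz":0,"claw":230},{"ax":0,"ay":0,"az":0,"dx":-6.92,"dy":-1.38,"dz":0,"claw":230},{"ax":0,"ay":0,"az":0,"dx":-6.69,"dy":-2.27,"dz":0,"claw":230},{"ax":0,"ay":0,"az":0,"dx":-6.33,"dy":-3.12,"dz":0,"claw":230}]' >/dev/null; python3 -c "
from h import *
ang()"

```

```text
t 23.45 p [ 0.5156 -0.0701  0.3578] F [-5.3  6.2 10.2] T [ 1.17  1.18 -0.04] w 0.0172 ff 30.8
phi 300.1 r 0.0542 Frad 4.3 Ftan(resisting +) 6.9
```

```bash
python3 -m jog '[{"ax":0,"ay":0,"az":0,"dx":-3.0,"dy":-1.87,"dz":0,"claw":230},{"ax":0,"ay":0,"az":0,"dx":-2.87,"dy":-2.06,"dz":0,"claw":230},{"ax":0,"ay":0,"az":0,"dx":-2.73,"dy":-2.24,"dz":0,"claw":230},{"ax":0,"ay":0,"az":0,"dx":-2.58,"dy":-2.42,"dz":0,"claw":230},{"ax":0,"ay":0,"az":0,"dx":-2.42,"dy":-2.58,"dz":0,"claw":230},{"ax":0,"ay":0,"az":0,"dx":-2.24,"dy":-2.73,"dz":0,"claw":230},{"ax":0,"ay":0,"az":0,"dx":-2.06,"dy":-2.87,"dz":0,"claw":230},{"ax":0,"ay":0,"az":0,"dx":-1.87,"dy":-3.0,"dz":0,"claw":230}]' >/dev/null; python3 -c "
from h import *
ang()"

```

```text
t 24.45 p [ 0.5393 -0.0851  0.3578] F [-1.6  6.   7.3] T [ 1.53  0.59 -0.01] w 0.0169 ff 30.7
phi 330.0 r 0.0544 Frad 2.8 Ftan(resisting +) 5.5
```

```bash
python3 -m jog '[{"ax":0,"ay":0,"az":0,"dx":-1.67,"dy":-3.12,"dz":0,"claw":230},{"ax":0,"ay":0,"az":0,"dx":-1.46,"dy":-3.22,"dz":0,"claw":230},{"ax":0,"ay":0,"az":0,"dx":-1.24,"dy":-3.31,"dz":0,"claw":230},{"ax":0,"ay":0,"az":0,"dx":-1.03,"dy":-3.38,"dz":0,"claw":230},{"ax":0,"ay":0,"az":0,"dx":-0.8,"dy":-3.44,"dz":0,"claw":230},{"ax":0,"ay":0,"az":0,"dx":-0.58,"dy":-3.49,"dz":0,"claw":230},{"ax":0,"ay":0,"az":0,"dx":-0.35,"dy":-3.52,"dz":0,"claw":230},{"ax":0,"ay":0,"az":0,"dx":-0.12,"dy":-3.53,"dz":0,"claw":230}]' >/dev/null; python3 -c "
from h import *
ang()"

```

```text
t 25.45 p [ 0.5523 -0.1099  0.3578] F [0.1 6.1 6.5] T [1.49 0.1  0.  ] w 0.0167 ff 30.7
phi 359.8 r 0.0545 Frad 1.5 Ftan(resisting +) 5.9
```

```bash
python3 -m jog '[{"ax":0,"ay":0,"az":0,"dx":0.12,"dy":-3.53,"dz":0,"claw":230},{"ax":0,"ay":0,"az":0,"dx":0.35,"dy":-3.52,"dz":0,"claw":230},{"ax":0,"ay":0,"az":0,"dx":0.58,"dy":-3.49,"dz":0,"claw":230},{"ax":0,"ay":0,"az":0,"dx":0.8,"dy":-3.44,"dz":0,"claw":230},{"ax":0,"ay":0,"az":0,"dx":1.03,"dy":-3.38,"dz":0,"claw":230},{"ax":0,"ay":0,"az":0,"dx":1.24,"dy":-3.31,"dz":0,"claw":230},{"ax":0,"ay":0,"az":0,"dx":1.46,"dy":-3.22,"dz":0,"claw":230},{"ax":0,"ay":0,"az":0,"dx":1.67,"dy":-3.12,"dz":0,"claw":230}]' >/dev/null; python3 -c "
from h import *
ang()"

```

```text
t 26.45 p [ 0.5516 -0.1364  0.358 ] F [ 3.1 12.3  7.1] T [ 3.11 -0.56 -0.04] w 0.0168 ff 31.6
phi 28.0 r 0.0545 Frad -0.3 Ftan(resisting +) 12.7
```

```bash
python3 -m jog '[{"ax":0,"ay":0,"az":0,"dx":0,"dy":0,"dz":0,"claw":230},{"ax":0,"ay":0,"az":0,"dx":0,"dy":0,"dz":0,"claw":230},{"ax":0,"ay":0,"az":0,"dx":0,"dy":0,"dz":0,"claw":230},{"ax":0,"ay":0,"az":0,"dx":0,"dy":0,"dz":0,"claw":230},{"ax":0,"ay":0,"az":0,"dx":0,"dy":0,"dz":0,"claw":230},{"ax":0,"ay":0,"az":0,"dx":0,"dy":0,"dz":0,"claw":230},{"ax":0,"ay":0,"az":0,"dx":0,"dy":0,"dz":0,"claw":230},{"ax":0,"ay":0,"az":0,"dx":0,"dy":0,"dz":0,"claw":230}]' >/dev/null; python3 -c "
from h import *
ang()"
python3 -m jog '[{"ax":0,"ay":0,"az":0,"dx":-0.8,"dy":1.6,"dz":0,"claw":230},{"ax":0,"ay":0,"az":0,"dx":-0.8,"dy":1.6,"dz":0,"claw":230},{"ax":0,"ay":0,"az":0,"dx":0,"dy":0,"dz":0,"claw":230},{"ax":0,"ay":0,"az":0,"dx":0,"dy":0,"dz":0,"claw":230},{"ax":0,"ay":0,"az":0,"dx":0,"dy":0,"dz":0,"claw":230},{"ax":0,"ay":0,"az":0,"dx":0,"dy":0,"dz":0,"claw":230},{"ax":0,"ay":0,"az":0,"dx":0,"dy":0,"dz":0,"claw":230},{"ax":0,"ay":0,"az":0,"dx":0,"dy":0,"dz":0,"claw":230}]' >/dev/null; python3 -c "
from h import *
ang()"

```

```text
t 27.45 p [ 0.5515 -0.1365  0.358 ] F [2.6 9.8 6.5] T [ 2.57 -0.55 -0.03] w 0.0169 ff 31.4
phi 28.1 r 0.0544 Frad -0.1 Ftan(resisting +) 10.2
t 28.45 p [ 0.552  -0.1346  0.3579] F [1.5 6.2 5.1] T [ 1.31 -0.37  0.01] w 0.0166 ff 30.7
phi 26.0 r 0.0544 Frad 0.0 Ftan(resisting +) 6.4
```

```bash
python3 -m jog '[{"ax":0,"ay":0,"az":0,"dx":0.8,"dy":-1.6,"dz":0,"claw":230},{"ax":0,"ay":0,"az":0,"dx":0.8,"dy":-1.6,"dz":0,"claw":230},{"ax":0,"ay":0,"az":0,"dx":0.93,"dy":-1.5,"dz":0,"claw":230},{"ax":0,"ay":0,"az":0,"dx":0.94,"dy":-1.5,"dz":0,"claw":230},{"ax":0,"ay":0,"az":0,"dx":1.03,"dy":-1.44,"dz":0,"claw":230},{"ax":0,"ay":0,"az":0,"dx":1.03,"dy":-1.43,"dz":0,"claw":230},{"ax":0,"ay":0,"az":0,"dx":0,"dy":0,"dz":0,"claw":230},{"ax":0,"ay":0,"az":0,"dx":0,"dy":0,"dz":0,"claw":230}]' >/dev/null; python3 -c "
from h import *
ang()"

```

```text
t 29.45 p [ 0.5495 -0.142   0.3582] F [ 4.4 14.   6.7] T [ 3.5  -1.08  0.05] w 0.0171 ff 32.0
phi 34.3 r 0.0543 Frad -1.2 Ftan(resisting +) 14.7
```

```bash
python3 -m jog '[{"ax":0,"ay":0,"az":0,"dx":-1.03,"dy":1.43,"dz":0,"claw":230},{"ax":0,"ay":0,"az":0,"dx":-1.03,"dy":1.44,"dz":0,"claw":230},{"ax":0,"ay":0,"az":0,"dx":-0.94,"dy":1.5,"dz":0,"claw":230},{"ax":0,"ay":0,"az":0,"dx":-0.93,"dy":1.5,"dz":0,"claw":230},{"ax":0,"ay":0,"az":0,"dx":-0.8,"dy":1.6,"dz":0,"claw":230},{"ax":0,"ay":0,"az":0,"dx":0,"dy":0,"dz":0,"claw":230},{"ax":0,"ay":0,"az":0,"dx":0,"dy":0,"dz":0,"claw":230},{"ax":0,"ay":0,"az":0,"dx":0,"dy":0,"dz":0,"claw":230}]' >/dev/null; python3 -c "
from h import *
ang()"

```

```text
t 30.45 p [ 0.5515 -0.1366  0.3579] F [2.5 2.7 5.5] T [ 0.98 -0.38  0.  ] w 0.0168 ff 30.7
phi 28.2 r 0.0545 Frad 1.7 Ftan(resisting +) 3.2
```

```bash
python3 -m jog '[{"ax":0,"ay":0,"az":0,"dx":0,"dy":0,"dz":0,"claw":150},{"ax":0,"ay":0,"az":0,"dx":0,"dy":0,"dz":0,"claw":60},{"ax":0,"ay":0,"az":0,"dx":0,"dy":0,"dz":0,"claw":0},{"ax":0,"ay":0,"az":0,"dx":0,"dy":0,"dz":-10,"claw":0},{"ax":0,"ay":0,"az":0,"dx":0,"dy":0,"dz":-25,"claw":0},{"ax":0,"ay":0,"az":0,"dx":0,"dy":0,"dz":-25,"claw":0},{"ax":0,"ay":0,"az":0,"dx":5,"dy":2.7,"dz":0,"claw":0},{"ax":0,"ay":0,"az":0,"dx":15,"dy":8,"dz":0,"claw":0}]' >/dev/null
python3 -m jog '[{"ax":0,"ay":0,"az":0,"dx":18,"dy":10,"dz":0,"claw":0},{"ax":0,"ay":0,"az":0,"dx":10,"dy":5,"dz":0,"claw":0},{"ax":0,"ay":0,"az":9,"dx":0,"dy":0,"dz":0,"claw":0},{"ax":0,"ay":0,"az":10,"dx":0,"dy":0,"dz":0,"claw":0},{"ax":0,"ay":0,"az":9.2,"dx":0,"dy":0,"dz":0,"claw":0},{"ax":0,"ay":0,"az":0,"dx":0,"dy":0,"dz":0,"claw":0},{"ax":0,"ay":0,"az":0,"dx":0,"dy":0,"dz":0,"claw":0},{"ax":0,"ay":0,"az":0,"dx":0,"dy":0,"dz":0,"claw":0}]' >/dev/null
python3 -c "
from h import *
goal(.4991,-.1218,.3175,74.2)
p,d=snap('wrist','w8')
a=np.load('w8.npz');v,u=np.mgrid[100:400,200:440];r=np.linalg.inv(a['K'])@np.stack([u.ravel(),v.ravel(),np.ones(u.size)])
X=((r*d[100:400,200:440].ravel()).T-a['t'])@a['R']
h=X[:,:2]-[.4991,-.1218];near=np.linalg.norm(h,axis=1)<.075
A=X[near&(X[:,2]>.172)&(X[:,2]<.183)];H=X[near&(X[:,2]>.21)&(X[:,2]<.222)]
print(len(A),A.mean(0),cv2.minAreaRect((A[:,:2]*1e3).astype(np.float32)));print(len(H),cv2.minEnclosingCircle((H[:,:2]*1e3).astype(np.float32)))
hub=X[near&(X[:,2]>.166)&(X[:,2]<.1755)&(np.linalg.norm(h,axis=1)<.025)];print(len(hub),np.median(A[:,2]),cv2.minAreaRect((hub[:,:2]*1e3).astype(np.float32)))
"
```

```text
t 32.45 p [ 0.4986 -0.1216  0.4174] F [0.8 0.4 1.2] T [ 0.02 -0.01  0.07] w 0.0852 ff 0.0
shift tool mm [-0.5 -0.  99.9]
yaw of tool y 74.31 tilt [-0.0001  0.0001]
az 0.10523077723696872
1954 [ 0.51251655 -0.12383359  0.17723068] ((518.3064575195312, -124.62945556640625), (27.305267333984375, 67.37457275390625), 81.0290756225586)
475 ((551.164794921875, -130.8739013671875), 8.690655708312988)
635 0.17776972733799612 ((503.0767517089844, -122.6028823852539), (28.024099349975586, 37.45831298828125), 80.478271484375)
```

```bash
python3 -m jog '[{"ax":0,"ay":0,"az":-6,"dx":-0.5,"dy":0,"dz":0,"claw":0},{"ax":0,"ay":0,"az":0,"dx":0,"dy":0,"dz":30,"claw":0},{"ax":0,"ay":0,"az":0,"dx":0,"dy":0,"dz":35,"claw":0},{"ax":0,"ay":0,"az":0,"dx":0,"dy":0,"dz":22,"claw":0},{"ax":0,"ay":0,"az":0,"dx":0,"dy":0,"dz":9,"claw":0},{"ax":0,"ay":0,"az":0,"dx":0,"dy":0,"dz":2,"claw":0},{"ax":0,"ay":0,"az":0,"dx":0,"dy":0,"dz":0,"claw":0},{"ax":0,"ay":0,"az":0,"dx":0,"dy":0,"dz":0,"claw":0}]' 
python3 -c "
from h import *
goal(.4991,-.1218,.3175,80.3)"
```

```text
clock: 33.5
position: [0.4994, -0.1218, 0.3203]
orientation: [[-0.985, 0.17, 0.001], [0.17, 0.985, 0.0], [-0.001, 0.0, -1.0]]
ft_force: [0.7, 0.5, -0.7]
gripper_width: 0.0855
finger_force: 0.0
t 33.5 p [ 0.4994 -0.1218  0.3203] F [ 0.7  0.5 -0.7] T [-0.06 -0.    0.01] w 0.0855 ff 0.0
shift tool mm [ 0.3 -0.1  2.8]
yaw of tool y 80.2 tilt [0.0014 0.0001]
az -0.0978943426775487
```

```bash
python3 -m jog '[{"ax":0,"ay":0,"az":0,"dx":0,"dy":0,"dz":1,"claw":120},{"ax":0,"ay":0,"az":0,"dx":0,"dy":0,"dz":0,"claw":170},{"ax":0,"ay":0,"az":0,"dx":0,"dy":0,"dz":0,"claw":200},{"ax":0,"ay":0,"az":0,"dx":0,"dy":0,"dz":0,"claw":200},{"ax":0,"ay":0,"az":0,"dx":0,"dy":0,"dz":0,"claw":200},{"ax":0,"ay":0,"az":0,"dx":0,"dy":0,"dz":0,"claw":200},{"ax":0,"ay":0,"az":0,"dx":0,"dy":0,"dz":0,"claw":200},{"ax":0,"ay":0,"az":0,"dx":0,"dy":0,"dz":0,"claw":200}]' 50 >/dev/null
python3 -c "
from h import *
st()"
python3 -m jog '[{"ax":0,"ay":0,"az":0,"dx":0,"dy":0,"dz":-2,"claw":200},{"ax":0,"ay":0,"az":0,"dx":0,"dy":0,"dz":-3,"claw":200},{"ax":0,"ay":0,"az":0,"dx":0,"dy":0,"dz":-3,"claw":200},{"ax":0,"ay":0,"az":0,"dx":0,"dy":0,"dz":-3,"claw":200},{"ax":0,"ay":0,"az":0,"dx":0,"dy":0,"dz":-3,"claw":200},{"ax":0,"ay":0,"az":0,"dx":0,"dy":0,"dz":-3,"claw":200},{"ax":0,"ay":0,"az":0,"dx":0,"dy":0,"dz":-3,"claw":200},{"ax":0,"ay":0,"az":0,"dx":0,"dy":0,"dz":-3,"claw":200}]' >/dev/null
python3 -c "
from h import *
goal(.485,-.031,.36,80.2)"
```

```text
t 34.5 p [ 0.4991 -0.1219  0.3186] F [-3.3 -3.1  5.5] T [-0.57  0.52  0.21] w 0.0273 ff 50.5
t 35.5 p [ 0.499  -0.1214  0.3415] F [ 0.2 -0.1 -3. ] T [ 0.02  0.02 -0.05] w 0.0269 ff 56.5
shift tool mm [ 29.2  86.7 -18.4]
yaw of tool y 80.2 tilt [-0.0004  0.0006]
az 0.001248011961422435
```

```bash
python3 -m jog '[{"ax":0,"ay":0,"az":0,"dx":0,"dy":0,"dz":-10,"claw":200},{"ax":0,"ay":0,"az":0,"dx":3,"dy":8,"dz":-4,"claw":200},{"ax":0,"ay":0,"az":0,"dx":8,"dy":25,"dz":0,"claw":200},{"ax":0,"ay":0,"az":0,"dx":9,"dy":27,"dz":0,"claw":200},{"ax":0,"ay":0,"az":0,"dx":7,"dy":20,"dz":0,"claw":200},{"ax":0,"ay":0,"az":0,"dx":2.2,"dy":6.7,"dz":0,"claw":200},{"ax":0,"ay":0,"az":0,"dx":0,"dy":0,"dz":0,"claw":200},{"ax":0,"ay":0,"az":0,"dx":0,"dy":0,"dz":0,"claw":200}]' >/dev/null
python3 -c "
from h import *
goal(.485,-.031,.3185,80.2)
p,d=snap('wrist','w9')
a=np.load('w9.npz');v,u=np.mgrid[100:330,200:440];r=np.linalg.inv(a['K'])@np.stack([u.ravel(),v.ravel(),np.ones(u.size)])
X=((r*d[100:330,200:440].ravel()).T-a['t'])@a['R'];n=np.linalg.norm(X[:,:2]-[.485,-.031],axis=1)<.03
B=X[n&(X[:,2]>.21)&(X[:,2]<.219)];print('hubtop/arm z, hist',np.median(B[:,2]),len(B))
S=X[(np.linalg.norm(X[:,:2]-[.4987,-.1213],axis=1)<.03)];print('shaft top z',np.percentile(S[:,2],[50,95]) if len(S) else 0)
"
```

```text
t 36.5 p [ 0.4852 -0.0322  0.3556] F [ 0.4  0.4 -3.3] T [ 0.03  0.06 -0.02] w 0.0272 ff 56.5
shift tool mm [ 0.4  1.2 37.1]
yaw of tool y 80.12 tilt [ 0.0001 -0.0002]
az -0.07768350185178008
hubtop/arm z, hist 0.21494069212269618 3345
shaft top z [0.13029574 0.13199955]
```

Everything is consistent: the crank is held above the post. I'll correct by 1 mm in y and lower it with a check.

```bash
python3 -m jog '[{"ax":0,"ay":0,"az":0,"dx":0.3,"dy":1.1,"dz":4,"claw":200},{"ax":0,"ay":0,"az":0,"dx":0,"dy":0,"dz":6,"claw":200},{"ax":0,"ay":0,"az":0,"dx":0,"dy":0,"dz":5,"claw":200},{"ax":0,"ay":0,"az":0,"dx":0,"dy":0,"dz":3,"claw":200},{"ax":0,"ay":0,"az":0,"dx":0,"dy":0,"dz":2,"claw":200},{"ax":0,"ay":0,"az":0,"dx":0,"dy":0,"dz":2,"claw":200},{"ax":0,"ay":0,"az":0,"dx":0,"dy":0,"dz":2,"claw":200},{"ax":0,"ay":0,"az":0,"dx":0,"dy":0,"dz":0,"claw":200}]' >/dev/null
python3 -c "
from h import *
goal(.485,-.031,.3185,80.2)"
```

```text
t 37.55 p [ 0.485  -0.0302  0.3314] F [-1.   0.5 -2.7] T [ 0.04 -0.02  0.02] w 0.0271 ff 56.5
shift tool mm [-0.2 -0.8 12.9]
yaw of tool y 80.19 tilt [-0.0001  0.    ]
az -0.007062246224990076
```

```bash
python3 -m jog '[{"ax":0,"ay":0,"az":0,"dx":0,"dy":-0.5,"dz":1,"claw":200},{"ax":0,"ay":0,"az":0,"dx":0,"dy":0,"dz":2,"claw":200},{"ax":0,"ay":0,"az":0,"dx":0,"dy":0,"dz":2,"claw":200},{"ax":0,"ay":0,"az":0,"dx":0,"dy":0,"dz":2,"claw":200},{"ax":0,"ay":0,"az":0,"dx":0,"dy":0,"dz":2,"claw":200},{"ax":0,"ay":0,"az":0,"dx":0,"dy":0,"dz":1,"claw":200},{"ax":0,"ay":0,"az":0,"dx":0,"dy":0,"dz":1,"claw":200},{"ax":0,"ay":0,"az":0,"dx":0,"dy":0,"dz":0,"claw":200}]' >/dev/null
python3 -c "
from h import *
goal(.485,-.031,.3185,80.2)"
```

```text
t 38.55 p [ 0.4849 -0.0307  0.3204] F [-0.4 -0.6 -2.8] T [-0.08  0.   -0.03] w 0.0271 ff 56.5
shift tool mm [-0.2 -0.3  1.9]
yaw of tool y 80.19 tilt [-0.0001  0.0001]
az -0.009538299571872244
```

```bash
python3 -m jog '[{"ax":0,"ay":0,"az":0,"dx":0,"dy":0,"dz":0.5,"claw":200},{"ax":0,"ay":0,"az":0,"dx":0,"dy":0,"dz":0.5,"claw":200},{"ax":0,"ay":0,"az":0,"dx":0,"dy":0,"dz":0.5,"claw":200},{"ax":0,"ay":0,"az":0,"dx":0,"dy":0,"dz":0.5,"claw":200},{"ax":0,"ay":0,"az":0,"dx":0,"dy":0,"dz":0.5,"claw":200},{"ax":0,"ay":0,"az":0,"dx":0,"dy":0,"dz":0.5,"claw":200},{"ax":0,"ay":0,"az":0,"dx":0,"dy":0,"dz":0,"claw":200},{"ax":0,"ay":0,"az":0,"dx":0,"dy":0,"dz":0,"claw":200}]' >/dev/null
python3 -c "
from h import *
goal(.485,-.031,.3185,80.2)"
```

```text
t 39.55 p [ 0.4849 -0.0308  0.3186] F [-6.7  0.1 10.9] T [0.04 1.61 0.01] w 0.0271 ff 58.7
shift tool mm [-0.1 -0.2  0.1]
yaw of tool y 80.18 tilt [0.0002 0.0007]
az -0.019803554755725372
```

Contact came at the expected height, so the crank is seated. Now I'll release it, rise and check.

```bash
python3 -m jog '[{"ax":0,"ay":0,"az":0,"dx":0,"dy":0,"dz":-1,"claw":150},{"ax":0,"ay":0,"az":0,"dx":0,"dy":0,"dz":0,"claw":60},{"ax":0,"ay":0,"az":0,"dx":0,"dy":0,"dz":0,"claw":0},{"ax":0,"ay":0,"az":0,"dx":0,"dy":0,"dz":0,"claw":0},{"ax":0,"ay":0,"az":0,"dx":0,"dy":0,"dz":-15,"claw":0},{"ax":0,"ay":0,"az":0,"dx":0,"dy":0,"dz":-30,"claw":0},{"ax":0,"ay":0,"az":0,"dx":0,"dy":0,"dz":-35,"claw":0},{"ax":0,"ay":0,"az":0,"dx":0,"dy":0,"dz":-30,"claw":0}]' >/dev/null
python3 -m jog '[{"ax":0,"ay":0,"az":0,"dx":0,"dy":0,"dz":0,"claw":0},{"ax":0,"ay":0,"az":0,"dx":0,"dy":0,"dz":0,"claw":0},{"ax":0,"ay":0,"az":0,"dx":0,"dy":0,"dz":0,"claw":0},{"ax":0,"ay":0,"az":0,"dx":0,"dy":0,"dz":0,"claw":0},{"ax":0,"ay":0,"az":0,"dx":0,"dy":0,"dz":0,"claw":0},{"ax":0,"ay":0,"az":0,"dx":0,"dy":0,"dz":0,"claw":0},{"ax":0,"ay":0,"az":0,"dx":0,"dy":0,"dz":0,"claw":0},{"ax":0,"ay":0,"az":0,"dx":0,"dy":0,"dz":0,"claw":0}]' >/dev/null
python3 -c "
from h import *
st();p,d=snap('wrist','w10')
a=np.load('w10.npz');v,u=np.mgrid[0:330,100:540];r=np.linalg.inv(a['K'])@np.stack([u.ravel(),v.ravel(),np.ones(u.size)])
X=((r*d[0:330,100:540].ravel()).T-a['t'])@a['R'];n=np.linalg.norm(X[:,:2]-[.485,-.031],axis=1)
A=X[(n<.045)&(X[:,2]>.175)&(X[:,2]<.19)];H=X[(n<.075)&(X[:,2]>.21)&(X[:,2]<.225)]
c=(A[:,:2]-[.485,-.031])@[.985,-.17]
print('arm top z',np.median(A[:,2]),'near',np.median(A[c<0,2]),'far',np.median(A[c>.02,2]),'handle top',np.median(H[:,2]),H.mean(0))
# carriage: points in front (sampler -x dir)
e=np.array([-.988,-.154]);o=np.array([.4846,-.0305]);s=(X[:,:2]-o)@e
l=(X[:,:2]-o)@[.154,-.988]
C=X[(X[:,2]>.02)&(X[:,2]<.11)&(s>.03)&(s<.2)&(abs(l)<.09)];print(len(C),'carriage reach from post',np.percentile((C[:,:2]-o)@e,[5,50,99]))
a=np.load('w3.npz');v,u=np.mgrid[0:330,100:540];r=np.linalg.inv(a['K'])@np.stack([u.ravel(),v.ravel(),np.ones(u.size)])
X=((r*a['d'][0:330,100:540].ravel()).T-a['t'])@a['R'];s=(X[:,:2]-o)@e;l=(X[:,:2]-o)@[.154,-.988]
C=X[(X[:,2]>.02)&(X[:,2]<.11)&(s>.03)&(s<.2)&(abs(l)<.09)];print('before',len(C),np.percentile((C[:,:2]-o)@e,[5,50,99]))
"
```

```text
t 41.55 p [ 0.4849 -0.0307  0.4285] F [ 0.1 -0.8  0.3] T [-0.02  0.08  0.04] w 0.0853 ff 0.0
arm top z 0.17797649455188666 near 0.17825647553929544 far 0.17782259792629285 handle top 0.21549023790127386 [ 0.53531495 -0.03863946  0.21470424]
3353 carriage reach from post [0.06607895 0.09661619 0.12932836]
before 731 [0.07087252 0.07692952 0.08157928]
```

```bash
python3 -c "
from station import ctrl
print(ctrl.close_job())"
```

```text
the job is handed in; nothing more can be done
None
```

The carriage is wound out about 48 mm to its end stop, and the crank stands level and fully down on its parking post, let go; I handed the job in at about 42 s on the robot's clock, with no verdict returned.

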